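Set the sprung jaw on its stop pin and push the lamp base in

TASK

Open the wooden holder on the bench: push the sprung jaw slide back by its upright plate, past the stop pin, and let it go so that it comes back and latches half open on the pin. Then, with a fingertip, gently push the round wooden lamp base along its lane, in between the jaws, until it is fully home against the end stop. Never lift or squeeze the lamp base, and leave everything else on the bench where it is.

Things in the scene. Friction and masses are not known exactly. Their poses are not given: they have to be found in the camera images.
- holder: the holder, fixed, level, a plywood board 12 mm thick (310 mm along x, 380 along y) carrying jaws and lane; place and yaw vary. Origin on the bench surface (z = 0) by the jaws; +x is the way the slide is pushed open, roughly away from the robot; +y runs along the lane, away from the jaws. Coordinates in these notes: mm in this frame. Board top z = 12; walls and pin housing reach z = 38
- lane_mouth (a point): open outer end of the lane: on its centre line, on the board's top, at x = -30, y = 210, z = 12. The lane is 70 mm wide, open above: near wall (which is also the fixed jaw) with its face at x = -65, y from -44 to 210; far wall with its face at x = 5, 9 mm thick, y from 54 to 210. The lane runs straight along -y into the gap between the jaws
- end_stop (a point): foot of the end stop's face on the lane's centre line: x = -30, y = -34, z = 12. The stop is a wooden block 10 mm thick, top z = 38, x from -65 to -22, its face looks along +y. The lamp base is fully home when its rim touches it, its centre then at y = -4
- jaw_slide (a joint): travel (m) of the jaw slide along holder +x: 0 closed, 0.075 end. A spring pushes it back: 5 N at 0, 9 N at 0.050, 11 N at 0.075, plus some 2 N while passing the pin. Past 0.053 the pin springs in behind the slide's shoulder; let go then, it comes back and stays latched at about 0.050, jaw face level with the far lane wall. Let go earlier, it springs back to 0 and can be pushed again
- push_face (a point): centre of the near face of the upright aluminium push plate with sloped back on the slide; moves with it (x = 20, y = 0, z = 60 when closed). Flat, looks along holder -x, 95 mm wide, z from 30 to 80. In front of it 40 mm of carriage top (aluminium, 95 mm wide, z = 30), then the jaw block (z = 40)
- jaw_face (a point): upper edge of the moving jaw's wooden face, on the slide; moves with it (x = -45, y = 0, z = 40 when closed). Jaw block 25 mm thick, y from -32 to 47. Closed, the gap to the fixed jaw is 20 mm and the lamp base cannot enter; latched it is 70 mm
- stop_pin (a joint): how far (m) the sprung stop pin is pushed back into its housing: 0 out (blocking), about 0.0115 while the slide's tooth passes. Steel pin 12 mm thick, black knob at its outer end, housing beside the slide at x = 75, y = -90. Works by itself, need not be touched
- lamp_base: the work piece, loose: a turned light-wood disc 60 mm across, 32 mm high, about 90 g, a dark hole mark in its top, standing on the board in the lane, centre 90 to 135 mm from the holder's y = 0. Origin: centre of its underside, z axis up
- small_base: a small turned wooden base, 38 mm across, 22 mm high, on the holder's board behind the lane; not to be used. Origin: centre of its underside. Must not be disturbed
- big_base: a large turned wooden disc, 130 mm across, 30 mm high, lying on the bench to the robot's right. Origin: centre of its underside. Must not be disturbed
- spool: a grey wire spool, 54 mm across, 42 mm high, standing on the holder's board. Origin: centre of its underside. Must not be disturbed
- screw_jar: a clear jar with a steel lid, 40 mm across, 55 mm high, on the holder's board on the -y side. Origin: centre of its underside. Must not be disturbed
- glue: a blue glue bottle, 36 mm across, 115 mm high, on the bench to the left. Origin: centre of its underside. Must not be disturbed
- screwdriver: a screwdriver lying on the bench to the left, clear of the holder. Origin: centre of its underside. Must not be disturbed
- third_hand: a soldering helping-hand stand with a round magnifier, base 80 mm square, about 110 mm high and 240 mm across, on the bench to the right. Origin: centre of its underside. Must not be disturbed
Things that resemble listed ones, but are neither listed nor needed, are in the scene too. Leave any turquoise look-alike of the lamp_base alone.

How it is judged:
On the way, in this order (a step that is already met when the one before it is completed fails the run):
1. the jaw slide has been pushed back past the stop pin (value of joint jaw_slide above 0.0535 m), for 0.05 s.
2. the jaw slide has come back and rests latched on the stop pin, the lamp base not yet between the jaws (value of joint jaw_slide between 0.046 and 0.053 m and value of joint stop_pin below 0.003 m and velocity of joint jaw_slide between -0.01 and 0.01 m/s and y of lamp_base in the frame of holder above 0.04 m), for 0.2 s.
At the end, for the whole second after the job is handed in: The jaw slide rests latched half open on the stop pin (travel 46 to 53 mm, pin out to within 3 mm), and the lamp base stands flat and at rest between the jaws, its edge within 7 mm of the end stop (value of joint jaw_slide between 0.046 and 0.053 m and value of joint stop_pin below 0.003 m and y of lamp_base in the frame of holder between -0.015 and 0.003 m and x of lamp_base in the frame of holder between -0.045 and -0.015 m and z of lamp_base in the frame of holder between 0.008 and 0.016 m and angle between lamp_base's own z axis and vertical below 0.08 rad and linear speed of lamp_base below 0.01 m/s); the robot touches nothing.
It fails at once if the lamp base was lifted or tipped (more than 10 mm off the board, or tilted more than 0.3 rad) (z of lamp_base in the frame of holder above 0.022 m or angle between lamp_base's own z axis and vertical above 0.3 rad).
It fails at once if the lamp base was squeezed or pushed hard (over 30 N) (contact force between the fingers and lamp_base above 30 N).
It fails at once if something else on the bench was moved by more than 25 mm (distance of any of small_base, big_base, spool, screw_jar, glue, screwdriver, third_hand from where it was at the start of the episode above 0.025 m).
It also fails if it takes over 48 s, if anything falls off the work surface, if the arm or the gripper's body presses on something with over 40 N, if the wrist force passes 120 N, or if a joint passes its speed limit or range.

ROBOT

A 6-joint arm with a two-finger parallel gripper is mounted at the origin on the work surface. World frame = base frame: x ahead of the robot, y to its left, z up, the work surface at z = 0. Lengths are in m, angles in rad, forces in N, time in s.
With the tool pointing down it reaches from about 0.3 to 0.75 m from the base axis. Payload 8.5 kg.
Tool frame: the origin (TCP) lies midway between the tips of the shut fingers; the grasp point (between the pads) lies 19 mm behind it; z points along the fingers, y is the line along which they close (so a half turn about z gives the same grasp; the last joint's range is limited). The gripper opens to 85 mm and grips with 20 to 120 N. Pads are 22 mm wide; open, the fingers measure 114 mm over their backs; the gripper's body (76 mm by 85 mm) begins 54 mm behind the grasp point. The pads swing forward as they close: fully open they stand 13 mm farther back than shut.
Start: joints at [0.983, 0.381, 1.297, -0, 1.464, -0.215], TCP at [0.2, 0.512, 0.231] pointing down, gripper open.
Joint ranges: [-3.11, 3.11], [-0.89, 2.33], [0.22, 2.48], [-1.42, 4.56], [0.17, 2.85], [-2.88, 2.88]. Speed limits (rad/s): [2.39, 2.39, 3.14, 3.14, 3.14, 3.14].

INTERFACE

Orientations are given as [roll, pitch, yaw] about the fixed x, y, z axes, in that order (R = Rz(yaw) Ry(pitch) Rx(roll)).
In Python, from workcell import observe, snapshot, job_done gives the robot as it stands. The module is installed in compiled form; this text tells all that it offers.
- The arm moves only by the tool arm_command, never from a script. Its argument "moves" is a list of rows, each a list of 3 entries, a list of its own where there are three numbers: the shift along the tool's x, y, z in mm, then the turn about the tool's z in rad, then the finger opening in mm, from 0 to 85.4. A call has 1 to 12 rows; each row is the pose to reach, as a shift and turn from the pose commanded when the call began, along the tool's axes at that moment; what a row does not reach only later rows make up. A row lasts 1/8 s, in which the tool goes at most 62.5 mm and 10.7 degrees, less where a joint would pass 70% of its speed; a pose out of reach is approached as far as the arm can. A call with a gripper value outside its range is refused whole. The fingers move at their own pace and stop on an object; the grip force is fixed at half the most. Time passes only in rows, so rows that repeat a pose let the fingers close. It gives the time, the measured TCP pose, the force, the opening and the grip force at its end, in the units of the state.
- observe(): the state, without advancing time (a new reading comes with each control period).
- snapshot(name): name is "scene" or "top" or "wrist"; returns a dict with "img" (420x560x3 uint8, red, green, blue), "camera_matrix" (3x3 intrinsics, pixels), "extrinsics" (4x4, takes a point from camera to world coordinates). Camera axes: x right, y down, z forward; pixel columns grow to the right and rows downward; lengths in m; the calibration is good to about 2 mm. A picture is of the moment at which its call begins. There is no depth.
- job_done(): hands the job in; it is judged then, once.
The state is a dict: "time": time; "q": joint angles; "qd": joint speeds; "joint_efforts": joint torques, N m; "tcp_pos": TCP position; "tcp_rot": TCP orientation; "contact_force": force on the tool from outside, world axes, zero at the start; "ft_torque": the same for the moment, N m; "opening": finger opening in m; "grip_force": force on a finger pad.
Only numpy, scipy, OpenCV 4.12 (cv2) and the standard library are available. Lean on these libraries where they do the work, as an engineer would, in place of code of your own. Each camera call takes 0.05 s, during which the arm holds its last target. There are 200 camera calls.

## Working session

There is one attempt and no reset: what is moved stays moved. The work goes in short steps, Python scripts to look and compute and a tool call to move; the robot and the scene stay as the last step left them, time stands still between calls to the robot, and variables do not carry over. Pictures are saved under pics/ and viewed, at most 10 in all, crops included, and the job is handed in when it is done.

Besides the shell and the picture viewer there is one more tool, called after "Request:" as name([rows], argument=value, ...), one row to a line, values as JSON. arm_command: Moves the arm, as the interface text tells. Its arguments: {"type":"object","properties":{"moves":{"type":"array"}},"required":["moves"]}

```bash
mkdir -p pics; python3 - <<'E'
from workcell import observe, snapshot
import cv2, pickle
o=observe(); print(o['time'],o['tcp_pos'],o['tcp_rot'],o['opening'])
for n in("scene","top"):
    s=snapshot(n); pickle.dump(s,open(n+'.pkl','wb')); cv2.imwrite(f'pics/{n}0.png',s['img'][:,:,::-1])
    print(s['camera_matrix'],s['extrinsics'])
E
```

```text
0.0 [0.20018221 0.51196184 0.23070752] [-3.14021157e+00 -2.79773872e-04  2.76876145e+00] 0.08552637509218858
[[495.7511042    0.         286.04287195]
 [  0.         495.7511042  203.57383036]
 [  0.           0.           1.        ]] [[-0.85980647  0.41619574 -0.29582754  0.91094115]
 [ 0.51048686  0.68739616 -0.51661367  0.68341781]
 [-0.0116617  -0.59520385 -0.80349013  1.12252196]
 [ 0.          0.          0.          1.        ]]
[[435.90761509   0.         282.41180359]
 [  0.         435.90761509 207.52051448]
 [  0.           0.           1.        ]] [[-0.01296152 -0.99515083  0.09750298  0.37889239]
 [-0.99990321  0.01339275  0.00376949 -0.02197757]
 [-0.00505704 -0.09744469 -0.99522809  1.42782146]
 [ 0.          0.          0.          1.        ]]
```

View pics/top0.png

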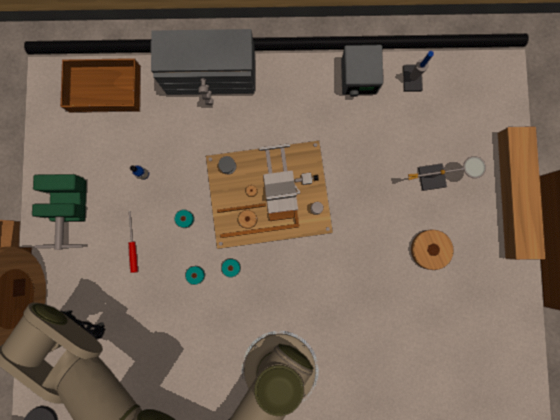

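View pics/scene0.png

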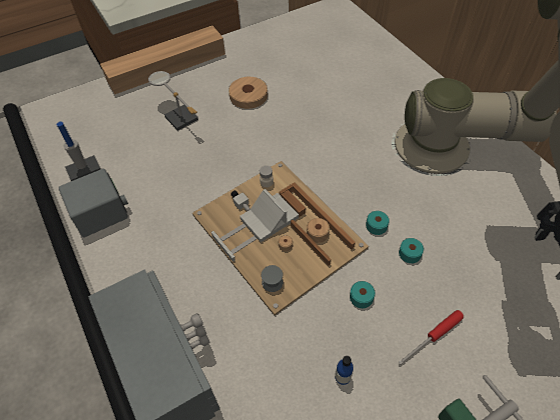

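The top view shows the board at about (207–331, 142–247), the lamp base in its lane at (247,219), the small base behind the lane at (251,190), the spool at (227,165) and the jar at (317,208). There are three turquoise decoys at (184,219), (195,275) and (231,268). The natural-wood disc at (247,219) is in the lane and has a dark hole, so it fits the description. I'll confirm that in an enlarged crop.

```bash
cat > h.py <<'E'
import numpy as np, pickle, cv2
def ray(s,u,v,z):
    K,E=s['camera_matrix'],s['extrinsics']
    d=E[:3,:3]@np.linalg.solve(K,[u,v,1]); o=E[:3,3]
    return o+d*(z-o[2])/d[2]
def proj(s,p):
    E=np.linalg.inv(s['extrinsics']); c=s['camera_matrix']@(E[:3,:3]@np.asarray(p)+E[:3,3]); return c[:2]/c[2]
E
python3 - <<'E'
from h import *
a=pickle.load(open('top.pkl','rb'))['img'][135:255,195:345,::-1]
b=pickle.load(open('scene.pkl','rb'))['img'][155:320,185:375,::-1]
cv2.imwrite('pics/crop.png',np.hstack([cv2.resize(a,(400,320),interpolation=2),cv2.resize(b,(368,320),interpolation=2)]))
E
```

```text
(no output)
```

View pics/crop.png

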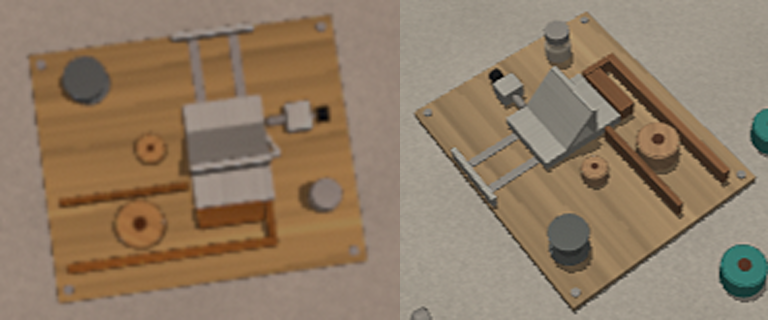

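The crop confirms it: the light-wood disc with a dark hole sits between the two walls, and the smaller wooden one behind the lane is small_base. Next I'll measure the walls by colour.

```bash
python3 - <<'E'
from h import *
s=pickle.load(open('top.pkl','rb')); im=s['img']; hsv=cv2.cvtColor(im,cv2.COLOR_RGB2HSV)
P=lambda cx,cy:(int(round(195+cx/2.667)),int(round(135+cy/2.667)))
for n,c in dict(wall=(150,258),far=(120,195),board=(80,130),jawface=(230,215),lamp=(125,225)).items():
    u,v=P(*c); print(n,(u,v),im[v,u],hsv[v,u])
m=((hsv[...,1]>170)&(hsv[...,0]<14)).astype(np.uint8); m[:135]=0;m[255:]=0;m[:,:195]=0;m[:,345:]=0
n,l,st,ce=cv2.connectedComponentsWithStats(m)
for i in range(1,n):
    if st[i,4]>25: print(st[i],ce[i],cv2.minAreaRect(np.argwhere(l==i)[:,::-1].astype(np.float32)))
b=((hsv[...,1]>90)&(hsv[...,0]<25)).astype(np.uint8); b[:135]=0;b[255:]=0;b[:,:195]=0;b[:,345:]=0
c=max(cv2.findContours(b,0,1)[0],key=cv2.contourArea); r=cv2.minAreaRect(c);print(r)
for p in cv2.boxPoints(r): print(p,ray(s,*p,0.012))
E
```

```text
wall (251, 232) [123  68  25] [ 13 203 123]
far (240, 208) [96 52 17] [ 13 210  96]
board (225, 184) [143 105  64] [ 16 141 143]
jawface (281, 216) [114  66  27] [ 13 195 114]
lamp (242, 219) [161 110  63] [ 14 155 161]
[243 204  21   5  42] [253.16666667 205.92857143] ((252.98997497558594, 205.9299774169922), (2.1213202476501465, 20.36467742919922), 81.8698959350586)
[218 208  17   4  35] [225.68571429 209.48571429] ((225.99998474121094, 209.5), (2.3015859127044678, 16.27549934387207), 80.53767395019531)
[269 211  30  16 191] [284.53403141 216.39267016] ((283.5, 218.5), (15.0, 29.0), 90.0)
[271 225  20   5  53] [280.30188679 227.22641509] ((280.5349426269531, 227.26205444335938), (2.775437593460083, 19.361984252929688), 82.40535736083984)
[235 228  35   7  85] [251.89411765 231.04705882] ((252.0230712890625, 231.18463134765625), (3.1008687019348145, 34.481651306152344), 82.87498474121094)
[221 233  13   4  36] [227.08333333 234.63888889] ((227.0, 234.5), (3.0, 12.0), 90.0)
((268.0760498046875, 194.0578155517578), (93.63345336914062, 116.96299743652344), 82.23483276367188)
[203.80525 155.57202] [0.6936016  0.24093532 0.012     ]
[319.6957  139.76877] [ 0.74142304 -0.1430324   0.012     ]
[332.34686 232.54361] [ 0.43387943 -0.17750687  0.012     ]
[216.45639 248.34686] [0.3877238  0.19854519 0.012     ]
```

```bash
python3 - <<'E'
from h import *
t=pickle.load(open('top.pkl','rb')); s=pickle.load(open('scene.pkl','rb'))
T=lambda x,y,z:ray(t,195+x/2.667,135+y/2.667,z)
S=lambda x,y,z:ray(s,185+(x-400)/1.937,155+y/1.94,z)
def fr(o,yaw,p): 
    c,q=np.cos(yaw),np.sin(yaw); d=p[:2]-o; return np.round(1e3*np.array([c*d[0]+q*d[1],-q*d[0]+c*d[1]]),1)
a,b=T(68,263,.038),T(276,238,.038)   # (-65,210),(-65,-44)
d=a-b; print('len',np.hypot(*d[:2])); yaw1=np.arctan2(-d[0],d[1]); print(yaw1)
yaw=0.124
R=np.array([[np.cos(yaw),-np.sin(yaw)],[np.sin(yaw),np.cos(yaw)]])
o=(a[:2]-R@[-.065,.210]+b[:2]-R@[-.065,-.044])/2; print('origin',o)
for n,p in dict(lampT=T(139,222,.044),lampS=S(658,138,.044),jawL_T=T(196,207,.04),jawR_T=T(271,200,.04),plateL=T(190,165,.080),plateR=T(270,152,.08),
 nearEndS=S(722,179,.038),nearS=S(612,57,.038),farEndS=S(681,207,.038),small=T(150,148,.034),smallS=S(594,166,.034),spool=T(85,78,.054),jar=T(324,193,.067),pin=T(322,115,.03)).items(): print(n,np.round(p,3),fr(o,yaw,p))
E
```

```text
len 0.2504218097134
0.10645120374535197
origin [ 0.52222688 -0.01713286]
lampT [0.482 0.096 0.044] [-26.2 117.3]
lampS [0.479 0.097 0.044] [-28.4 118.3]
jawL_T [0.499 0.028 0.04 ] [-17.4  47.6]
jawR_T [ 0.506 -0.062  0.04 ] [-21.3 -42.6]
plateL [0.545 0.033 0.08 ] [28.8 47. ]
plateR [ 0.559 -0.061  0.08 ] [ 31.1 -47.7]
nearEndS [0.44  0.192 0.038] [-55.6 217.2]
nearS [ 0.457 -0.059  0.038] [-69.6 -33.8]
farEndS [0.51  0.199 0.038] [ 14.4 215.8]
small [0.572 0.083 0.034] [61.8 93.3]
smallS [0.573 0.085 0.034] [63.  94.9]
spool [0.655 0.159 0.054] [153.6 158.5]
jar [ 0.511 -0.124  0.067] [ -24.1 -104.4]
pin [ 0.61  -0.126  0.03 ] [  73.8 -118.9]
```

Request:
arm_command([
  [[-483,-380,30],-0.497,0],
  [[-483,-380,30],-0.497,0],
  [[-483,-380,30],-0.497,0],
  [[-483,-380,30],-0.497,0],
  [[-483,-380,30],-0.497,0],
  [[-483,-380,30],-0.497,0],
  [[-483,-380,30],-0.497,0],
  [[-483,-380,30],-0.497,0],
  [[-483,-380,30],-0.497,0],
  [[-483,-380,30],-0.497,0],
  [[-483,-380,30],-0.497,0],
  [[-483,-380,30],-0.497,0],
])

```text
time: 1.6
tcp_pos: [0.5114, -0.0175, 0.2009]
tcp_rot: [3.141, -0.001, -3.018]
contact_force: [0.4, -0.2, 0.9]
opening: -0.0002
grip_force: 0.0
```

```bash
python3 - <<'E'
from workcell import observe, snapshot
import cv2, pickle
s=snapshot("wrist"); pickle.dump(s,open('wrist.pkl','wb')); cv2.imwrite('pics/wrist0.png',s['img'][:,:,::-1])
o=observe(); print(o['time'],o['tcp_pos'],o['tcp_rot'],o['opening'],o['contact_force'],s['extrinsics'])
E
```

```text
1.65 [ 0.5111463  -0.01677798  0.20117468] [ 3.14104064e+00 -7.71974034e-04 -3.01681357e+00] 2.7525506293881204e-05 [0.34646051 0.19490611 0.03214481] [[-1.22447049e-01  9.46013179e-01  3.00109623e-01  4.35021088e-01]
 [ 9.92474611e-01  1.16430943e-01  3.79207454e-02 -2.79097161e-02]
 [ 9.31478317e-04  3.02494465e-01 -9.53150687e-01  3.44121857e-01]
 [ 0.00000000e+00  0.00000000e+00  0.00000000e+00  1.00000000e+00]]
```

View pics/wrist0.png

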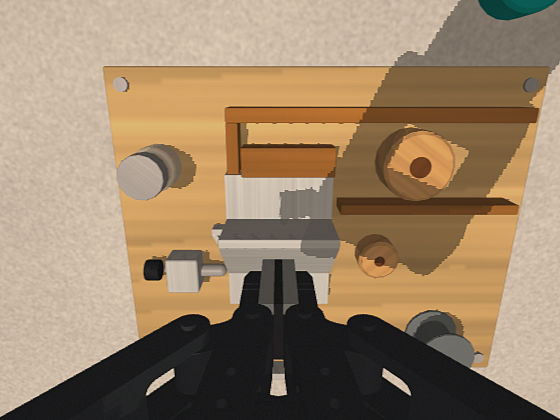

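The wrist view shows the near wall's inner top edge at row ~122 (cols 226–539), the end stop's face at col ~240, the jaw block at cols 241–336, and the plate at rows ~219–240 (cols 218–340). The lamp base is centred at about (421,163), with small_base at (378,258).

```bash
python3 - <<'E'
from h import *
s=pickle.load(open('wrist.pkl','rb'))
a,b=ray(s,226,122,.038),ray(s,537,122,.038); d=b-a; print('len',np.hypot(*d[:2]),'yaw',np.arctan2(-d[0],d[1]))
yaw=np.arctan2(-d[0],d[1])
R=np.array([[np.cos(yaw),-np.sin(yaw)],[np.sin(yaw),np.cos(yaw)]])
o=(a[:2]-R@[-.065,-.044]+b[:2]-R@[-.065,.210])/2; print('origin',o)
for n,(u,v,z) in dict(stopcorner=(240,122,.038),farwallL=(338,198,.038),farEnd=(517,205,.038),jawL=(241,147,.04),jawR=(336,147,.04),jawback=(290,177,.04),carrL=(226,180,.03),carrR=(333,180,.03),plate_bottom=(260,219,.03),plate_top219=(260,219,.08),plate_top240=(260,240,.08),lamp=(421,166,.044),pin=(186,271,.03)).items():
    p=ray(s,u,v,z); print(n,np.round(p[:2],3),np.round(1e3*R.T@(p[:2]-o),1))
g=cv2.Canny(s['img'],60,150)[105:215,400]; print(np.nonzero(g)[0]+105)
E
```

```text
len 0.25355041386117244 yaw 0.12268207189565307
origin [ 0.52316558 -0.01532712]
stopcorner [ 0.463 -0.055] [-65.  -32.4]
farwallL [0.516 0.035] [-0.5 50.7]
farEnd [0.504 0.191] [  5.8 207.4]
jawL [ 0.482 -0.053] [-45. -32.]
jawR [0.473 0.025] [-45.   46.5]
jawback [ 0.503 -0.009] [-19.6   8.8]
carrL [ 0.514 -0.064] [-14.7 -47. ]
carrR [0.503 0.029] [-14.7  46.9]
plate_bottom [ 0.547 -0.03 ] [ 21.6 -17.7]
plate_top219 [ 0.529 -0.03 ] [  4.  -15.2]
plate_top240 [ 0.546 -0.028] [ 21.3 -15.4]
lamp [0.479 0.097] [-29.9 117.1]
pin [ 0.607 -0.094] [ 73.9 -88.8]
[106 108 123 129 138 143 155 156 171 193 194 197 205 214]
```

Request:
arm_command([
  [[-9,0,60],0,0],
  [[-9,0,115],0,0],
  [[-9,0,145],0,0],
  [[-9,0,154],0,0],
  [[-9,0,154],0,0],
  [[-17,0,154],0,0],
  [[-23,0,154],0,0],
  [[-31,0,154],0,0],
  [[-39,0,154],0,0],
  [[-47,0,154],0,0],
])

```text
time: 2.9
tcp_pos: [0.5569, -0.012, 0.048]
tcp_rot: [-3.142, -0.005, -3.017]
contact_force: [-14.2, -3.0, 10.8]
opening: -0.0001
grip_force: 7.3
```

Request:
arm_command([
  [[-8,0,0],0,0],
  [[-16,0,0],0,0],
  [[-24,0,0],0,0],
  [[-31,0,0],0,0],
  [[-38,0,0],0,0],
  [[-41,0,0],0,0],
  [[-41,0,0],0,0],
])

```text
time: 3.78
tcp_pos: [0.5981, -0.0069, 0.0481]
tcp_rot: [-3.141, -0.003, -3.017]
contact_force: [-10.3, -2.0, 7.3]
opening: -0.0002
grip_force: 5.0
```

```bash
cat > look.py <<'E'
import sys
from workcell import observe, snapshot
from h import *
s=snapshot("wrist"); pickle.dump(s,open('wrist.pkl','wb')); cv2.imwrite(f'pics/{sys.argv[1]}.png',s['img'][:,:,::-1])
o=observe(); c,q=np.cos(.1227),np.sin(.1227); d=o['tcp_pos']-[.5232,-.0153,0]
print(o['time'],'holder tcp',np.round(1e3*np.array([c*d[0]+q*d[1],-q*d[0]+c*d[1],d[2]]),1),o['tcp_rot'],np.round(o['contact_force'],1))
E
python3 look.py w1
```

```text
3.825 holder tcp [75.2 -0.8 48.1] [-3.14137890e+00 -3.04105917e-03 -3.01719910e+00] [-10.6  -2.9   6.6]
```

Request:
arm_command([
  [[6,0,0],0,0],
  [[12,0,0],0,0],
  [[18,0,0],0,0],
  [[24,0,0],0,0],
  [[34,0,0],0,0],
  [[34,0,-30],0,0],
  [[34,0,-90],0,0],
  [[34,0,-150],0,0],
  [[34,0,-150],0,0],
])

```text
time: 4.95
tcp_pos: [0.5669, -0.0112, 0.202]
tcp_rot: [-3.138, 0.009, -3.017]
contact_force: [0.8, -0.8, 0.2]
opening: 0.0002
grip_force: 0.0
```

```bash
python3 look.py w2
```

```text
5.0 holder tcp [ 42.7  -0.9 199.1] [-3.1401299   0.00408623 -3.01727399] [-0.1  0.2 -0.7]
```

View pics/w2.png

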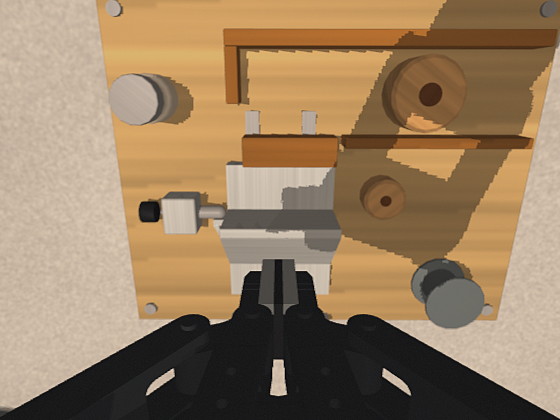

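The slide is latched: its jaw face, at row ~136, is level with the far wall, and the pin is seated. The lamp base at (430,93) hasn't moved. I'll move the tool behind it next.

Request:
arm_command([
  [[73,176,0],0,0],
  [[73,176,0],0,0],
  [[73,176,0],0,0],
  [[73,176,0],0,0],
  [[73,176,60],0,0],
  [[73,176,120],0,0],
  [[73,176,160],0,0],
  [[73,176,173],0,0],
  [[73,176,173],0,0],
  [[73,170,173],0,0],
  [[73,164,173],0,0],
  [[73,158,173],0,0],
])

```text
time: 6.5
tcp_pos: [0.4737, 0.1364, 0.0251]
tcp_rot: [3.142, 0.002, -3.018]
contact_force: [-0.8, 1.3, 0.6]
opening: 0.0001
grip_force: 0.7
```

```bash
python3 look.py w3
```

```text
6.55 holder tcp [-30.6 156.1  24.9] [-3.14147120e+00  1.23850172e-03 -3.01804073e+00] [ 0.3  0.6 -0.9]
```

View pics/w3.png

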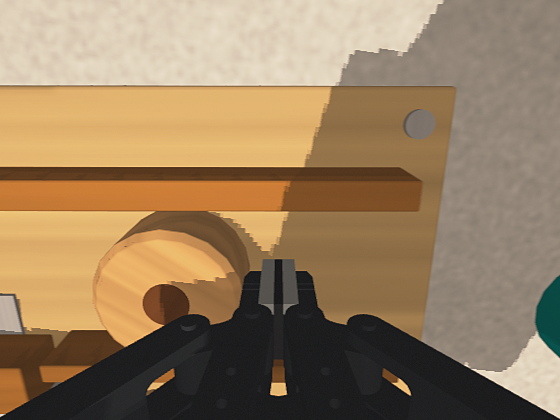

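The fingertip is at the lamp's rim (col ~246), centred in the lane. I'll start pushing along -y.

Request:
arm_command([
  [[0,-6,0],0,0],
  [[0,-12,0],0,0],
  [[0,-18,0],0,0],
  [[0,-24,0],0,0],
  [[0,-30,0],0,0],
  [[0,-36,0],0,0],
  [[0,-42,0],0,0],
  [[0,-48,0],0,0],
  [[0,-54,0],0,0],
  [[0,-60,0],0,0],
  [[0,-66,0],0,0],
  [[0,-72,0],0,0],
])

```text
time: 8.05
tcp_pos: [0.4823, 0.065, 0.0243]
tcp_rot: [-3.142, -0.0, -3.017]
contact_force: [-0.4, 2.8, 1.3]
opening: 0.0002
grip_force: 1.0
```

```bash
python3 look.py w4
```

```text
8.1 holder tcp [-30.7  84.1  24.3] [-3.14123781e+00  1.42079870e-06 -3.01767782e+00] [ 0.9  0.1 -0.7]
```

View pics/w4.png

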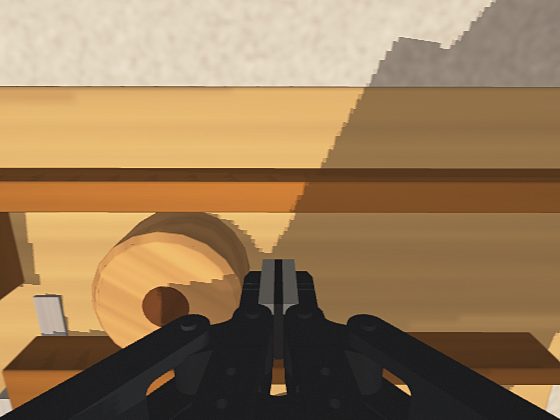

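The lamp base is moving with the finger, with its hole still at (166,306) relative to the gripper. I'll measure the offset to see how far is left.

```bash
python3 - <<'E'
from h import *
s=pickle.load(open('wrist.pkl','rb'))
c,q=np.cos(.1227),np.sin(.1227)
for u,v,z in((166,305,.044),(93,290,.044),(243,290,.044),(32,215,.012)):
    d=ray(s,u,v,z)-[.5232,-.0153,0]; print(1e3*np.array([c*d[0]+q*d[1],-q*d[0]+c*d[1]]))
E
```

```text
[-29.21836279  40.61999942]
[-35.74202929  13.46869861]
[-35.77382678  70.49724145]
[-54.92487842 -26.25253306]
```

Request:
arm_command([
  [[0,-5,0],0,0],
  [[0,-10,0],0,0],
  [[0,-15,0],0,0],
  [[0,-20,0],0,0],
  [[0,-25,0],0,0],
  [[0,-30,0],0,0],
  [[0,-34,0],0,0],
  [[0,-37,0],0,0],
  [[0,-40,0],0,0],
  [[0,-41,0],0,0],
  [[0,-42,0],0,0],
])

```text
time: 9.48
tcp_pos: [0.4874, 0.0237, 0.0243]
tcp_rot: [3.142, -0.0, -3.017]
contact_force: [0.6, 1.2, 0.1]
opening: 0.0001
grip_force: 0.3
```

Request:
arm_command([
  [[0,-1,0],0,0],
  [[0,-1,0],0,0],
])

```text
time: 9.72
tcp_pos: [0.4876, 0.0227, 0.0243]
tcp_rot: [-3.141, 0.0, -3.017]
contact_force: [-0.1, 0.3, -0.5]
opening: 0.0
grip_force: 0.0
```

Request:
arm_command([
  [[0,-1,0],0,0],
  [[0,-1,0],0,0],
])

```text
time: 9.98
tcp_pos: [0.4877, 0.0217, 0.0243]
tcp_rot: [-3.142, -0.0, -3.017]
contact_force: [0.5, 0.8, -0.1]
opening: 0.0002
grip_force: 0.1
```

Request:
arm_command([
  [[0,-1,0],0,0],
  [[0,-1,0],0,0],
])

```text
time: 10.22
tcp_pos: [0.4878, 0.0206, 0.0243]
tcp_rot: [-3.142, 0.0, -3.018]
contact_force: [-0.8, -0.0, 0.5]
opening: -0.0001
grip_force: 0.1
```

```bash
python3 look.py w5
```

```text
10.275 holder tcp [-30.7  40.   24.3] [-3.14151155e+00  7.68656916e-05 -3.01742966e+00] [-0.1  0.3  0.7]
```

View pics/w5.png

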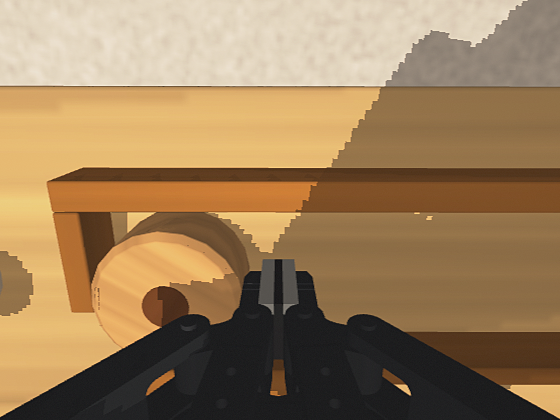

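The lamp base is almost at the stop, with its left rim at col ~92 and the stop face at about col 100. I'll creep on until I feel contact.

Request:
arm_command([
  [[0,-1,0],0,0],
  [[0,-1,0],0,0],
])

```text
time: 10.52
tcp_pos: [0.4879, 0.0197, 0.0243]
tcp_rot: [-3.142, 0.0, -3.017]
contact_force: [-0.0, 0.5, 0.7]
opening: 0.0002
grip_force: 0.1
```

Request:
arm_command([
  [[0,-1,0],0,0],
  [[0,-1,0],0,0],
])

```text
time: 10.78
tcp_pos: [0.4879, 0.0191, 0.0243]
tcp_rot: [3.141, -0.0, -3.017]
contact_force: [0.9, 3.7, -0.3]
opening: -0.0001
grip_force: 2.2
```

The force rose to 3.7 N while the tool lagged its target, so the base is home against the stop. I'll back off along +y, lift, and check from above.

Request:
arm_command([
  [[0,5,0],0,0],
  [[0,15,0],0,0],
  [[0,25,0],0,0],
  [[0,35,0],0,0],
  [[0,35,-40],0,0],
  [[0,35,-100],0,0],
  [[0,35,-160],0,0],
  [[0,35,-176],0,0],
  [[70,35,-176],0,0],
  [[70,35,-176],0,0],
  [[70,35,-176],0,0],
])

```text
time: 12.15
tcp_pos: [0.4144, 0.045, 0.2007]
tcp_rot: [-3.141, 0.001, -3.017]
contact_force: [0.5, -0.1, -0.0]
opening: 0.0002
grip_force: 0.0
```

```bash
python3 look.py w6; python3 - <<'E'
from h import *
from workcell import snapshot
t=snapshot('top')['img'][135:255,195:345,::-1]
w=pickle.load(open('wrist.pkl','rb'))['img'][:,:,::-1]
cv2.imwrite('pics/fin.png',np.hstack([cv2.resize(t,(375,300),interpolation=2),cv2.resize(w,(400,300))]))
E
```

```text
12.2 holder tcp [-99.9  73.  200.7] [-3.14121309e+00  1.31516704e-03 -3.01733831e+00] [0.4 0.2 0.3]
```

View pics/fin.png

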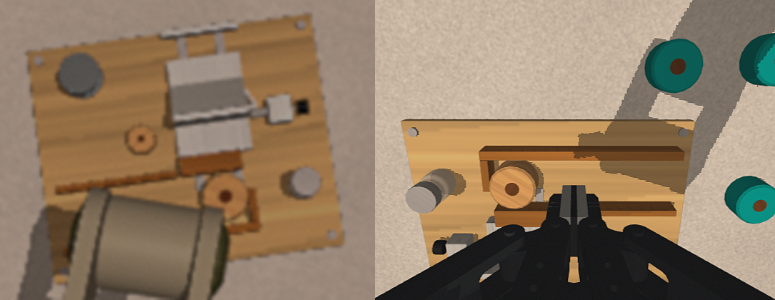

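The base sits against the end stop between the jaws (crop pixel (225,196)), the slide is still latched, and nothing else has moved. I'm handing it in.

```bash
python3 -c "
from workcell import job_done
print(job_done())"
```

```text
the job is handed in; nothing more can be done
None
```

The jaw slide is latched half open on the pin, the lamp base is fully home against the end stop, and the job was handed in at about 12 s (no verdict was returned).

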